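Sort the stripped parts, then hold the heatsink flush on the tilted board

TASK

Sort the salvaged computer parts on the mat: put the red memory module into the beige bin with the other module and the small black fan into the grey bin with the other fans. Then pick up the finned heatsink, tilt it to the slope of the tilted board and press its flat base gently and flush onto the sprung copper plate, centred, long sides parallel, until the plate is pushed in about half of its travel. Finish there, still gripping and pressing the heatsink so that its pad can bond, and leave the other things on the table alone.

Things in the scene. Friction and masses are not known exactly. Their poses are not given: they have to be found in the camera images.
- module_mid (a point): centre (half-way up) of the loose memory module: red heat-spreader with a brass contact edge, 133 mm long (own y) x 34 mm wide (own x) x 8 mm thick (own z), 45 g; it lies flat on the mat, whose top is 2 mm above the table.
- fan_mid (a point): centre (half-way up) of the loose cooling fan: black square 50 mm x 50 mm x 15 mm high with a yellow hub, 40 g, lying flat on the mat.
- heatsink_mid (a point): centre (half-way up) of the loose aluminium heatsink: 38 mm wide (own x) x 76 mm long (own y) x 34 mm high (own z, fins up), about 140 g. The flat base is 17 mm below this point. The outer fins are flat walls along y, so it is gripped across its 38 mm width; standing on the mat at the start.
- bin_modules: fixed beige open bin for memory modules, 130 mm (own x) x 190 mm (own y) x 60 mm high, walls and floor 3 mm; origin at the centre of its underside. One red module stands fixed along the inside of its +x wall (takes 8 mm, reaches 39 mm high).
- bin_fans: fixed grey open bin for fans, 130 mm (own x) x 190 mm (own y) x 60 mm high, walls and floor 3 mm; origin at the centre of its underside. Two fans stand fixed along the inside of its +x wall (they take 17 mm, reach 53 mm high).
- plate_face (a point): centre of the outer face of the copper plate on the green board: 56 mm (own x, up the slope, away from the robot) x 90 mm (own y, level); own z is the outward normal, leaning 15 to 30 degrees towards the robot. No rims; face 16 mm above the clamped board. The plate is sprung: it slides in along its normal by 8 mm at most, resisting 1.5 N plus 1.5 N per mm; this point moves with it.
- plate (a joint): how far the sprung copper plate is pushed in: 0 free, 0.008 m bottomed.
- tape: bystander, loose, leave alone: orange tape roll, 70 mm across, 19 mm high; origin under it.
- screwdriver: bystander, loose, leave alone: yellow screwdriver, 180 mm, lying beyond the mat; origin under it.
- spray: bystander, loose, leave alone: blue spray can, 52 mm across, 190 mm high; origin under it.
- jar: bystander, loose, leave alone: clear jar with a white cap, 70 mm across, 90 mm high; origin under it.
- mouse: bystander, loose, leave alone: black computer mouse, 32 mm high, 100 mm long, near the stand; origin under it.

How it is judged:
On the way:
1. the memory module and the fan both lie in the right bins, let go (x of module_mid in the frame of bin_modules between -0.062 and 0.062 m and y of module_mid in the frame of bin_modules between -0.092 and 0.092 m and z of module_mid in the frame of bin_modules between 0 and 0.055 m and x of fan_mid in the frame of bin_fans between -0.062 and 0.062 m and y of fan_mid in the frame of bin_fans between -0.092 and 0.092 m and z of fan_mid in the frame of bin_fans between 0 and 0.055 m and contact force between each of module, fan and the fingers below 0.1 N), for 0.2 s.
At the end, for the whole second after the job is handed in: Module and fan at rest in their own bins. Heatsink still gripped, base on the copper plate: slope within 3.4 degrees, centre within 8 mm up the slope and 10 mm across, long sides parallel within 8.5 degrees, plate pushed in 1.5 to 7 of its 8 mm, all at rest (x of module_mid in the frame of bin_modules between -0.062 and 0.062 m and y of module_mid in the frame of bin_modules between -0.092 and 0.092 m and z of module_mid in the frame of bin_modules between 0 and 0.055 m and x of fan_mid in the frame of bin_fans between -0.062 and 0.062 m and y of fan_mid in the frame of bin_fans between -0.092 and 0.092 m and z of fan_mid in the frame of bin_fans between 0 and 0.055 m and linear speed of each of module, fan below 0.02 m/s and x of heatsink_mid in the frame of plate_face between -0.008 and 0.008 m and y of heatsink_mid in the frame of plate_face between -0.01 and 0.01 m and z of heatsink_mid in the frame of plate_face between 0.0145 and 0.0195 m and angle between the z axis of heatsink_mid and the z axis of plate_face, either way round below 0.06 rad and angle between the y axis of heatsink_mid and the y axis of plate_face, either way round below 0.15 rad and angle between heatsink_mid's own z axis and vertical below 1 rad and value of joint plate between 0.0015 and 0.007 m and contact force between heatsink and the fingers above 2 N and contact force between heatsink and plate above 2 N and linear speed of heatsink below 0.01 m/s); the arm keeps its last pose, push and grip.
It fails at once if the heatsink is pressed onto the plate with more than 25 N (not gently) (contact force between heatsink and plate above 25 N).
It fails at once if another loose thing on the table (tape, screwdriver, spray can, jar, mouse) is pushed more than 30 mm (distance of any of tape, screwdriver, spray, jar, mouse from where it was at the start of the episode above 0.03 m).
It also fails if it takes over 64 s, if anything falls off the work surface, if the arm or the gripper's body presses on something with over 40 N, if the wrist force passes 120 N, or if a joint passes its speed limit or range.

ROBOT

A 6-joint arm with a two-finger parallel gripper is mounted at the origin on the work surface. World frame = base frame: x ahead of the robot, y to its left, z up, the work surface at z = 0. Lengths are in m, angles in rad, forces in N, time in s.
With the tool pointing down it reaches from about 0.35 to 0.775 m from the base axis. Payload 7.3 kg.
Tool frame: the origin (TCP) lies at the very end of the fingers, on their centre line; the grasp point (between the pads) lies 19 mm behind it; z points along the fingers, y is the line along which they close (so a half turn about z gives the same grasp; the last joint's range is limited). The gripper opens to 92 mm and grips with 3 to 60 N. Pads are 19 mm wide; open, the fingers measure 130 mm over their backs; the gripper's body (75 mm by 190 mm) begins 47 mm behind the grasp point.
Start: joints at [-1.27, 0.342, 1.524, -0, 1.275, -0.146], TCP at [0.227, -0.473, 0.227] pointing down, gripper open.
Joint ranges: [-2.53, 2.53], [-0.77, 2.02], [0.04, 2.7], [-1, 4.14], [0.28, 2.66], [-3.11, 3.11]. Speed limits (rad/s): [2.57, 2.57, 3.14, 3.14, 3.14, 3.14].

INTERFACE

Orientations are given as [roll, pitch, yaw] about the fixed x, y, z axes, in that order (R = Rz(yaw) Ry(pitch) Rx(roll)).
In Python, from cell import observe, read_camera, get_calibration, hand_in, search_frame gives the robot as it stands.
- The arm moves only by the tool step_arm, never from a script. Its argument "commands" is a list of rows, each an object with "translation": the shift along the tool's x, y, z in mm, a list of three; "roll": the turn about the tool's z in rad. In form: [{"translation": [x, y, z], "roll": roll}, ...]. A call has 1 to 20 rows; each row shifts and turns the commanded pose from where the row before left it, along the tool's axes as they then stand; what a row does not reach is not made up. A row lasts 1/12 s, in which the tool goes at most 41.7 mm and 7.16 degrees, less where a joint would pass 70% of its speed; a pose out of reach is approached as far as the arm can. A call is refused whole if a number of a shift passes 41.7 or a number of a turn 0.125, either way. A call with a gripper value outside its range is refused whole. "fingers" is the opening, from 0 (shut) to 1 (fully open), set as the call begins (left out, the last holds). The fingers move at their own pace and stop on an object; "grip_force" is the grip in N (left out, the last holds). Time passes only in rows, so rows that do not move let the fingers close. It gives the time, the measured TCP pose, the force, the opening and the grip force at its end, in the units of the state.
- observe(): the state, without advancing time (a new reading comes with each control period).
- read_camera(name): name is "scene" or "top" or "wrist"; returns the picture (400x640x3 uint8, red, green, blue); there is no depth.
- get_calibration(name): a dict with "camera_matrix" (3x3 intrinsics, pixels), "world_from_camera" (4x4, takes a point from camera to world coordinates). Camera axes: x right, y up, looking along -z (the intrinsics and any distortion apply to the point x, -y, -z); pixel columns grow to the right and rows downward; lengths in m; the calibration is good to about 2 mm. The wrist camera is an equidistant fisheye: a pixel r from the principal point sees the ray r / f radians off the axis. A picture is of the moment at which its call begins: read the wrist's pose just before it. get_calibration takes no time and is no camera call; for the wrist camera it gives the pose at the moment of the call.
- hand_in(): hands the job in; it is judged then, once.
Trained networks look in the newest picture that a camera, given by its name, has taken for a name from the list of things; names that differ only in an ending like _2 or _b are one class to them, and where a whole thing is asked for, a point or a joint stands for the part that bears it (a point fixed in the world has none). Each returns a list of dicts, best first, with "confidence" (0 to 1); they miss things now and then, are a little off and sometimes report something else, mostly with a low value. They report only what shows in the picture. A call takes as long as a camera call.
- search_frame(camera, name): "at" ([x, y, z] in m, in world coordinates, good to about 4 mm: the middle of the surface that is visible of it).
The state is a dict: "time": time; "qpos": joint angles; "qvel": joint speeds; "joint_efforts": joint torques, N m; "tool_pos": TCP position; "tool_rot": TCP orientation; "contact_force": force on the tool from outside, world axes, zero at the start; "torque": the same for the moment, N m; "opening": finger opening in m; "grip_force": force on a finger pad.
Only numpy, scipy, OpenCV 4.12 (cv2) and the standard library are available. Lean on these libraries where they do the work, as an engineer would, in place of code of your own. Each camera call takes 0.05 s, during which the arm holds its last target. There are 200 camera calls.

## Working session

There is one attempt and no reset: what is moved stays moved. The work goes in short steps, Python scripts to look and compute and a tool call to move; the robot and the scene stay as the last step left them, time stands still between calls to the robot, and variables do not carry over. Pictures are saved under pics/ and viewed, at most 10 in all, crops included, and the job is handed in when it is done.

Besides the shell and the picture viewer there is one more tool, called after ">>>" in YAML: its name, and indented under it one key for each argument. step_arm: Moves the arm, as the interface text tells. Its arguments: {"type":"object","properties":{"commands":{"type":"array"},"fingers":{"type":"number"},"grip_force":{"type":"number"}},"required":["commands"]}

```bash
ls; mkdir -p pics
python3 - <<'E'
from cell import *
import cv2,numpy as np
s=observe();print(s['time'],s['tool_pos'],s['tool_rot'],s['opening'])
a=read_camera('top');b=read_camera('scene')
cv2.imwrite('pics/top.png',a[:,:,::-1]);cv2.imwrite('pics/scene.png',b[:,:,::-1])
for n in ['module_mid','fan_mid','heatsink_mid','bin_modules','bin_fans','plate_face','spray','jar','mouse']:
  print(n,[(np.round(d['at'],3).tolist(),round(d['confidence'],2)) for d in search_frame('top',n)[:3]])
for n in ['heatsink_mid','plate_face']:
  print(n,[(np.round(d['at'],3).tolist(),round(d['confidence'],2)) for d in search_frame('scene',n)[:3]])
for c in ['top','scene']:
  g=get_calibration(c);print({k:np.round(v,3).tolist() for k,v in g.items()})
E
```

```text
pics
0.0 [ 0.22673207 -0.47305308  0.22603906] [-3.14001979e+00 -1.79510701e-04  4.46822423e-01] 0.09195842914609745
module_mid [([0.653, 0.03, 0.008], 0.97)]
fan_mid [([0.447, 0.038, 0.017], 0.64)]
heatsink_mid [([0.552, 0.016, 0.027], 0.95), ([0.387, -0.324, 0.029], 0.49)]
bin_modules [([0.613, 0.338, 0.004], 0.95), ([0.774, 0.022, 0.029], 0.54)]
bin_fans [([0.386, 0.288, 0.001], 0.7)]
plate_face [([0.562, -0.234, 0.071], 0.96)]
spray [([0.734, -0.252, 0.163], 0.92)]
jar [([0.784, -0.112, 0.086], 0.85)]
mouse [([0.39, -0.324, 0.03], 0.59), ([0.611, 0.341, 0.007], 0.17)]
heatsink_mid [([0.573, 0.012, 0.036], 0.76)]
plate_face [([0.574, -0.238, 0.077], 0.75)]
{'camera_matrix': [[391.077, 0.0, 322.837], [0.0, 391.077, 198.445], [0.0, 0.0, 1.0]], 'world_from_camera': [[-0.028, 0.993, -0.114, 0.474], [-0.999, -0.031, -0.026, -0.015], [-0.029, 0.114, 0.993, 0.931], [0.0, 0.0, 0.0, 1.0]]}
{'camera_matrix': [[423.0, 0.0, 329.28], [0.0, 423.0, 194.416], [0.0, 0.0, 1.0]], 'world_from_camera': [[0.095, -0.62, 0.779, 1.294], [0.995, 0.076, -0.061, -0.072], [-0.022, 0.781, 0.624, 0.645], [0.0, 0.0, 0.0, 1.0]]}
```

View pics/top.png

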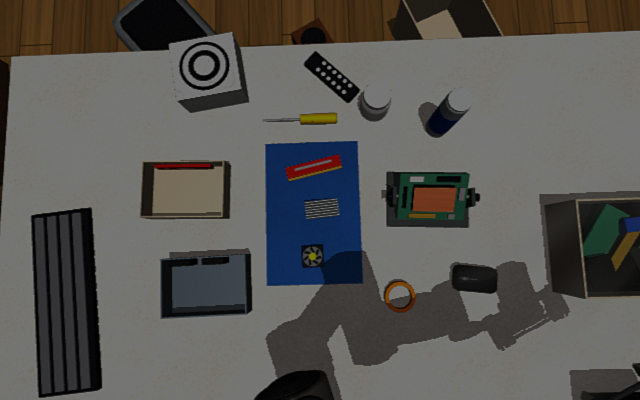

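View pics/scene.png

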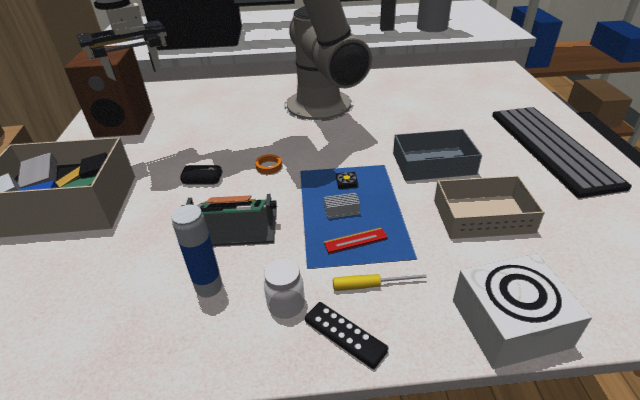

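The top picture shows the module at (314,167), heatsink (322,208), fan (312,257), plate (436,200), beige bin (185,190) and grey bin (206,285). Next I'll measure their yaws.

```bash
cat > h.py <<'E'
from cell import *
import numpy as np,cv2
from scipy.spatial.transform import Rotation as R
def plane(cam,px,z):
    g=get_calibration(cam);K=np.array(g['camera_matrix']);T=np.array(g['world_from_camera'])
    px=np.atleast_2d(px).astype(float)
    d=np.c_[(px[:,0]-K[0,2])/K[0,0],-(px[:,1]-K[1,2])/K[1,1],-np.ones(len(px))]@T[:3,:3].T
    return T[:3,3]+d*((z-T[2,3])/d[:,2])[:,None]
def rect(cam,mask,z):
    ys,xs=np.nonzero(mask);P=plane(cam,np.c_[xs,ys],z)[:,:2]
    c,s,a=cv2.minAreaRect((P*1000).astype(np.float32))
    if s[0]<s[1]: a-=90   # a: direction of long side
    return np.round(c,1),np.round(sorted(s),1),round((a+90)%180-90,1)
def goal(p,yaw):  # shift in tool axes (mm) and roll for a down-pointing goal
    s=observe();Rt=R.from_euler('xyz',s['tool_rot']);d=(np.array(p)-s['tool_pos'])*1000
    dy=(yaw-s['tool_rot'][2]+np.pi/2)%np.pi-np.pi/2
    print('t',round(s['time'],2),'pos',np.round(s['tool_pos'],4),'rpy',np.round(s['tool_rot'],3),'-> shift',np.round(Rt.inv().apply(d),1),'roll',round(-dy,3))
E
python3 - <<'E'
from h import *
a=cv2.imread('pics/top.png');hsv=cv2.cvtColor(a,cv2.COLOR_BGR2HSV).astype(int)
def m(c,r,cond):
    k=np.zeros(cond.shape,bool);k[r[0]:r[1],c[0]:c[1]]=cond[r[0]:r[1],c[0]:c[1]]
    n,l,st,ce=cv2.connectedComponentsWithStats(k.astype(np.uint8));return l==1+np.argmax(st[1:,4])
H,S,V=hsv[...,0],hsv[...,1],hsv[...,2]
nb=~((H>95)&(H<125)&(S>120))
print('module',rect('top',m((275,352),(145,190),nb),.010))
print('heatsink',rect('top',m((290,352),(193,225),nb),.036))
print('fan',rect('top',m((295,335),(238,275),nb),.017))
print('plate',rect('top',m((405,468),(180,222),((H<12)|(H>170))&(S>90)&(V>80)),.07))
for n,q in dict(beige=[(141,162),(229,162),(229,218),(140,217)],grey=[(160,258),(250,251),(251,313),(163,317)]).items():
    P=plane('top',q,.06);print(n,np.round(P[:,:2],3).tolist(),P.mean(0).round(3))
goal([.447,.038,.12],0)
c=np.vstack([a[140:290,250:500]]);cv2.imwrite('pics/c1.png',cv2.resize(c,None,fx=3.2,fy=3.2,interpolation=cv2.INTER_CUBIC))
E
```

```text
module (array([655.3,  30. ]), array([ 36.1, 134.3]), -77.4)
heatsink (array([554.5,  12.6]), array([41.2, 77.5]), -85.0)
fan (array([445.8,  37.2]), array([47.8, 48.2]), 1.8)
plate (array([ 564. , -236.7]), array([51.2, 91.8]), 86.9)
beige [[0.671, 0.423], [0.664, 0.22], [0.536, 0.22], [0.545, 0.422]] [0.604 0.321 0.06 ]
grey [[0.452, 0.375], [0.462, 0.173], [0.328, 0.171], [0.323, 0.365]] [0.391 0.271 0.06 ]
t 0.65 pos [ 0.2269 -0.4735  0.2268] rpy [3.141 0.    0.447] -> shift [ 419.5 -366.2  106.7] roll 0.447
```

View pics/c1.png

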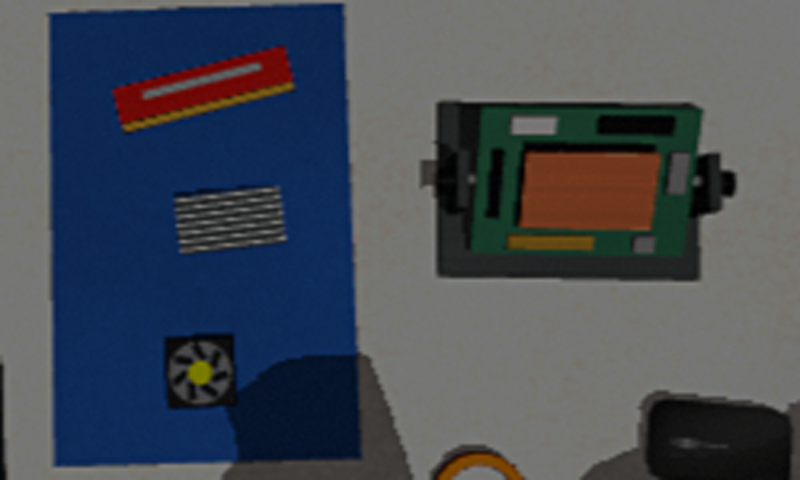

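>>> step_arm:
  commands:
    - {"translation": [27.9,-24.4,0],"roll": 0}
    - {"translation": [27.9,-24.4,0],"roll": 0}
    - {"translation": [27.9,-24.4,0],"roll": 0}
    - {"translation": [27.9,-24.4,0],"roll": 0}
    - {"translation": [27.9,-24.4,0],"roll": 0}
    - {"translation": [27.9,-24.4,0],"roll": 0}
    - {"translation": [27.9,-24.4,0],"roll": 0}
    - {"translation": [27.9,-24.4,0],"roll": 0}
    - {"translation": [27.9,-24.4,0],"roll": 0}
    - {"translation": [27.9,-24.4,0],"roll": 0}
    - {"translation": [27.9,-24.4,0],"roll": 0}
    - {"translation": [27.9,-24.4,0],"roll": 0}
    - {"translation": [27.9,-24.4,0],"roll": 0}
    - {"translation": [27.9,-24.4,0],"roll": 0}
    - {"translation": [27.9,-24.4,0],"roll": 0}
    - {"translation": [0,0,30],"roll": 0.104}
    - {"translation": [0,0,30],"roll": 0.104}
    - {"translation": [0,0,30],"roll": 0.104}
    - {"translation": [0,0,30],"roll": 0.104}
  fingers: 1
  grip_force: 15

```text
time: 2.23
tool_pos: [0.4463, 0.0379, 0.1057]
tool_rot: [3.141, -0.001, 0.027]
contact_force: [0.3, -0.5, -0.3]
opening: 0.0918
grip_force: 0.0
```

```bash
python3 -c "
from h import *
goal([.446,.037,.006],.031)"
```

```text
t 2.23 pos [0.4463 0.0379 0.1057] rpy [ 3.141e+00 -1.000e-03  2.700e-02] -> shift [-0.4  0.8 99.7] roll -0.004
```

>>> step_arm:
  commands:
    - {"translation": [0,0,33],"roll": 0}
    - {"translation": [0,0,33],"roll": 0}
    - {"translation": [0,0,24],"roll": 0}
    - {"translation": [0,0,9],"roll": 0}
    - {"translation": [0,0,0],"roll": 0}

```text
time: 2.65
tool_pos: [0.4449, 0.0375, 0.0061]
tool_rot: [-3.141, 0.004, 0.031]
contact_force: [-0.0, -0.1, 0.0]
opening: 0.0916
grip_force: 0.0
```

>>> step_arm:
  commands:
    - {"translation": [0,0,0],"roll": 0}
    - {"translation": [0,0,0],"roll": 0}
    - {"translation": [0,0,0],"roll": 0}
    - {"translation": [0,0,0],"roll": 0}
    - {"translation": [0,0,0],"roll": 0}
    - {"translation": [0,0,-20],"roll": 0}
    - {"translation": [0,0,-40],"roll": 0}
    - {"translation": [0,0,-40],"roll": 0}
  fingers: 0

```text
time: 3.32
tool_pos: [0.445, 0.0375, 0.1085]
tool_rot: [-3.141, 0.003, 0.031]
contact_force: [1.5, 0.4, 0.2]
opening: 0.0431
grip_force: 0.0
```

```bash
python3 -c "
from h import *
goal([.381,.271,.03],.031)"
```

```text
t 3.32 pos [0.445  0.0375 0.1085] rpy [-3.141e+00  3.000e-03  3.100e-02] -> shift [ -56.6 -235.3   78.7] roll -0.0
```

>>> step_arm:
  commands:
    - {"translation": [0,0,0],"roll": 0}
    - {"translation": [0,0,0],"roll": 0}
    - {"translation": [0,0,20],"roll": 0}
    - {"translation": [0,0,25],"roll": 0}
    - {"translation": [0,0,25],"roll": 0}
    - {"translation": [0,0,20],"roll": 0}
    - {"translation": [0,0,12],"roll": 0}
  fingers: 0.85

```text
time: 3.9
tool_pos: [0.4439, 0.0376, 0.0029]
tool_rot: [-3.141, 0.005, 0.031]
contact_force: [0.6, 0.6, 0.0]
opening: 0.0776
grip_force: 0.0
```

>>> step_arm:
  commands:
    - {"translation": [0,0,0],"roll": 0}
    - {"translation": [0,0,0],"roll": 0}
    - {"translation": [0,0,0],"roll": 0}
    - {"translation": [0,0,0],"roll": 0}
    - {"translation": [0,0,0],"roll": 0}
    - {"translation": [0,0,0],"roll": 0}
  fingers: 0

```text
time: 4.4
tool_pos: [0.4462, 0.0374, 0.0059]
tool_rot: [3.141, -0.0, 0.031]
contact_force: [0.1, -0.4, 0.3]
opening: 0.0497
grip_force: 15.0
```

>>> step_arm:
  commands:
    - {"translation": [0,0,-35],"roll": 0}
    - {"translation": [0,0,-40],"roll": 0}
    - {"translation": [0,0,-30],"roll": 0}
    - {"translation": [-9.6,-39.2,0],"roll": 0}
    - {"translation": [-9.6,-39.2,0],"roll": 0}
    - {"translation": [-9.6,-39.2,0],"roll": 0}
    - {"translation": [-9.6,-39.2,0],"roll": 0}
    - {"translation": [-9.6,-39.2,0],"roll": 0}
    - {"translation": [-9.6,-39.2,0],"roll": 0}
    - {"translation": [0,0,0],"roll": 0}
    - {"translation": [0,0,35],"roll": 0}
    - {"translation": [0,0,35],"roll": 0}
    - {"translation": [0,0,15],"roll": 0}
    - {"translation": [0,0,0],"roll": 0}

```text
time: 5.57
tool_pos: [0.379, 0.2695, 0.0228]
tool_rot: [3.139, 0.006, 0.031]
contact_force: [-0.6, 0.3, -0.5]
opening: 0.0497
grip_force: 15.0
```

>>> step_arm:
  commands:
    - {"translation": [0,0,0],"roll": 0}
    - {"translation": [0,0,0],"roll": 0}
    - {"translation": [0,0,0],"roll": 0}
    - {"translation": [0,0,-30],"roll": 0}
    - {"translation": [0,0,-40],"roll": 0}
    - {"translation": [0,0,-40],"roll": 0}
  fingers: 0.85

```text
time: 6.07
tool_pos: [0.381, 0.2704, 0.1378]
tool_rot: [3.141, 0.0, 0.031]
contact_force: [1.9, 0.6, -0.7]
opening: 0.0777
grip_force: 0.0
```

```bash
python3 -c "
from h import *
goal([.655,.030,.004],1.791)
a=read_camera('top');cv2.imwrite('pics/top2.png',a[:,:,::-1])
b=cv2.imread('pics/top2.png')[140:330,120:370];cv2.imwrite('pics/c2.png',cv2.resize(b,None,fx=3,fy=3))
for n in ['fan_mid','module_mid']:
  print(n,[(np.round(d['at'],3).tolist(),round(d['confidence'],2)) for d in search_frame('top',n)[:3]])
"
```

```text
t 6.07 pos [0.381  0.2704 0.1378] rpy [3.141 0.    0.031] -> shift [266.5 248.6 133.8] roll 1.381
fan_mid [([0.786, -0.112, 0.086], 0.58)]
module_mid [([0.654, 0.03, 0.008], 0.82)]
```

View pics/c2.png

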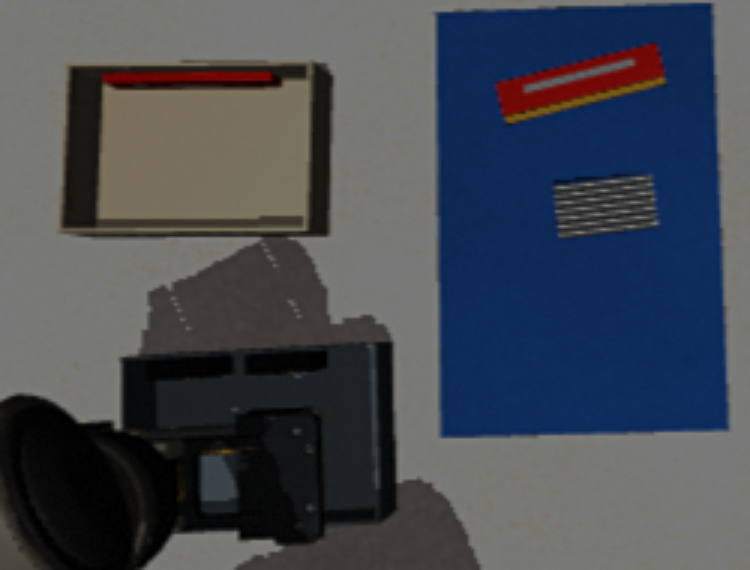

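>>> step_arm:
  commands:
    - {"translation": [26.6,24.9,0],"roll": 0}
    - {"translation": [26.6,24.9,0],"roll": 0}
    - {"translation": [26.6,24.9,0],"roll": 0}
    - {"translation": [26.6,24.9,0],"roll": 0}
    - {"translation": [26.6,24.9,0],"roll": 0}
    - {"translation": [26.6,24.9,0],"roll": 0}
    - {"translation": [26.6,24.9,0],"roll": 0}
    - {"translation": [26.6,24.9,0],"roll": 0}
    - {"translation": [26.6,24.9,0],"roll": 0}
    - {"translation": [26.6,24.9,0],"roll": 0}
  fingers: 0.65

```text
time: 7.05
tool_pos: [0.6555, 0.0285, 0.1352]
tool_rot: [-3.142, 0.001, 0.03]
contact_force: [1.8, -0.4, -0.0]
opening: 0.0599
grip_force: 0.0
```

>>> step_arm:
  commands:
    - {"translation": [0,0,0],"roll": -0.1173}
    - {"translation": [0,0,0],"roll": -0.1173}
    - {"translation": [0,0,0],"roll": -0.1173}
    - {"translation": [0,0,0],"roll": -0.1173}
    - {"translation": [0,0,0],"roll": -0.1173}
    - {"translation": [0,0,0],"roll": -0.1173}
    - {"translation": [0,0,0],"roll": -0.1173}
    - {"translation": [0,0,0],"roll": -0.1173}
    - {"translation": [0,0,0],"roll": -0.1173}
    - {"translation": [0,0,0],"roll": -0.1173}
    - {"translation": [0,0,10],"roll": -0.1173}
    - {"translation": [0,0,20],"roll": -0.1173}
    - {"translation": [0,0,20],"roll": -0.1173}
    - {"translation": [0,0,20],"roll": -0.1173}
    - {"translation": [0,0,10],"roll": -0.1173}
    - {"translation": [0,0,0],"roll": 0}

```text
time: 8.38
tool_pos: [0.6525, 0.03, 0.0522]
tool_rot: [-3.135, -0.002, 1.794]
contact_force: [-0.8, 0.9, 0.2]
opening: 0.0595
grip_force: 0.0
```

```bash
python3 -c "
from h import *
goal([.655,.030,.004],1.791)"
```

```text
t 8.38 pos [0.6525 0.03   0.0522] rpy [-3.135e+00 -2.000e-03  1.794e+00] -> shift [-0.7  2.8 48.2] roll 0.003
```

>>> step_arm:
  commands:
    - {"translation": [0,0,25],"roll": 0}
    - {"translation": [0,0,20],"roll": 0}
    - {"translation": [0,0,8],"roll": 0}
    - {"translation": [0,0,0],"roll": 0}

```text
time: 8.72
tool_pos: [0.6546, 0.03, 0.0033]
tool_rot: [-3.141, -0.0, 1.787]
contact_force: [0.1, 0.1, -0.2]
opening: 0.0597
grip_force: 0.0
```

>>> step_arm:
  commands:
    - {"translation": [0,0,0],"roll": 0}
    - {"translation": [0,0,0],"roll": 0}
    - {"translation": [0,0,0],"roll": 0}
    - {"translation": [0,0,0],"roll": 0}
    - {"translation": [0,0,0],"roll": 0}
  fingers: 0

```text
time: 9.13
tool_pos: [0.6551, 0.0301, 0.003]
tool_rot: [3.141, 0.0, 1.79]
contact_force: [0.2, -0.4, 1.2]
opening: 0.0335
grip_force: 15.0
```

```bash
python3 -c "
from h import *
goal([.598,.321,.12],1.571)
goal([.598,.321,.12],1.60)"
```

```text
t 9.13 pos [0.6551 0.0301 0.003 ] rpy [3.141 0.    1.79 ] -> shift [ 296.4    7.6 -117.1] roll 0.219
t 9.13 pos [0.6551 0.0301 0.003 ] rpy [3.141 0.    1.79 ] -> shift [ 296.4    7.6 -117.1] roll 0.19
```

>>> step_arm:
  commands:
    - {"translation": [0,0,-37],"roll": 0}
    - {"translation": [0,0,-40],"roll": 0}
    - {"translation": [0,0,-40],"roll": 0}
    - {"translation": [37,1,0],"roll": 0}
    - {"translation": [37,1,0],"roll": 0}
    - {"translation": [37,1,0],"roll": 0}
    - {"translation": [37,1,0],"roll": 0}
    - {"translation": [37,1,0],"roll": 0}
    - {"translation": [37,1,0],"roll": 0}
    - {"translation": [37,1,0],"roll": 0}
    - {"translation": [37,1,0],"roll": 0}
    - {"translation": [0,0,0],"roll": 0.1}
    - {"translation": [0,0,0],"roll": 0.11}
    - {"translation": [0,0,35],"roll": 0}
    - {"translation": [0,0,35],"roll": 0}
    - {"translation": [0,0,20],"roll": 0}
    - {"translation": [0,0,0],"roll": 0}

```text
time: 10.55
tool_pos: [0.5947, 0.3193, 0.0239]
tool_rot: [-3.132, 0.004, 1.58]
contact_force: [-1.3, -0.6, -0.8]
opening: 0.0334
grip_force: 15.0
```

>>> step_arm:
  commands:
    - {"translation": [0,0,0],"roll": 0}
    - {"translation": [0,0,0],"roll": 0}
    - {"translation": [0,0,0],"roll": 0}
    - {"translation": [0,0,-40],"roll": 0}
    - {"translation": [0,0,-40],"roll": 0}
    - {"translation": [0,0,-40],"roll": 0}
    - {"translation": [0,0,-40],"roll": 0}
  fingers: 0.52

```text
time: 11.13
tool_pos: [0.5985, 0.3208, 0.1939]
tool_rot: [3.138, -0.001, 1.58]
contact_force: [-0.1, 0.5, 0.5]
opening: 0.0478
grip_force: 0.0
```

```bash
python3 -c "
from h import *
goal([.598,.321,.12],1.571);print(np.round(observe()['qpos'],3))"
```

```text
t 11.13 pos [0.5985 0.3208 0.1939] rpy [ 3.138e+00 -1.000e-03  1.580e+00] -> shift [ 0.2 -0.7 73.9] roll 0.009
[ 0.379  0.654  1.093 -0.     1.391  0.37 ]
```

>>> step_arm:
  commands:
    - {"translation": [-36,10,0],"roll": 0}
    - {"translation": [-36,10,0],"roll": 0}
    - {"translation": [-36,10,0],"roll": 0}
    - {"translation": [-36,10,0],"roll": 0}
    - {"translation": [-36,10,0],"roll": 0}
    - {"translation": [-36,10,0],"roll": 0}
    - {"translation": [-36,10,0],"roll": 0}
    - {"translation": [-36,10,0],"roll": 0}
    - {"translation": [-36,10,0],"roll": 0}
    - {"translation": [-36,10,0],"roll": 0.05}

```text
time: 11.97
tool_pos: [0.7024, -0.0403, 0.1924]
tool_rot: [3.138, 0.001, 1.53]
contact_force: [0.3, -0.2, -0.5]
opening: 0.0478
grip_force: 0.0
```

>>> step_arm:
  commands:
    - {"translation": [0,30,0],"roll": 0}
    - {"translation": [0,30,0],"roll": 0}
    - {"translation": [0,30,0],"roll": 0}
    - {"translation": [0,30,0],"roll": 0}
    - {"translation": [0,30,0],"roll": 0}
    - {"translation": [0,30,0],"roll": 0}

```text
time: 12.47
tool_pos: [0.847, -0.0446, 0.1872]
tool_rot: [3.126, 0.0, 1.53]
contact_force: [80.8, -8.0, 34.8]
opening: 0.048
grip_force: 0.0
```

```bash
python3 -c "
from h import *
goal([.598,.321,.12],1.571);print(np.round(observe()['qpos'],3))"
```

```text
t 12.47 pos [ 0.847  -0.0446  0.1872] rpy [3.126 0.    1.53 ] -> shift [ 355.1 -264.8   63. ] roll -0.041
[-1.430e-01  1.179e+00  3.500e-02  1.000e-03  1.912e+00 -1.020e-01]
```

>>> step_arm:
  commands:
    - {"translation": [0,-10,0],"roll": 0}
    - {"translation": [0,-20,0],"roll": 0}
    - {"translation": [0,-30,0],"roll": 0}
    - {"translation": [0,-30,0],"roll": 0}
    - {"translation": [0,0,0],"roll": 0}
    - {"translation": [0,0,0],"roll": 0}

```text
time: 12.97
tool_pos: [0.7626, -0.041, 0.1862]
tool_rot: [3.127, 0.0, 1.53]
contact_force: [1.1, -1.1, 0.7]
opening: 0.0479
grip_force: 0.0
```

```bash
python3 -c "
from h import *
goal([.598,.321,.12],1.571);s=observe();print(np.round(s['qpos'],3),{k:s[k] for k in s if k not in('qpos','qvel')})"
```

```text
t 12.97 pos [ 0.7626 -0.041   0.1862] rpy [3.127 0.    1.53 ] -> shift [ 355.  -180.1   63.5] roll -0.041
[-1.54e-01  8.40e-01  7.57e-01  1.00e-03  1.53e+00 -1.14e-01] {'time': 12.9667, 'joint_efforts': array([ 2.04574442e-01, -6.62990570e+01, -2.27929813e+01,  6.93421857e-02,
        1.35892192e-01, -1.85555778e-02]), 'tool_pos': array([ 0.76263556, -0.04097879,  0.18618816]), 'tool_rot': array([3.12708588e+00, 1.83371668e-04, 1.53016980e+00]), 'contact_force': array([ 1.05420266, -1.10401084,  0.6584126 ]), 'torque': array([ 0.01620801, -0.08087954,  0.02020598]), 'grip_force': 0.0, 'opening': 0.047890179606217706}
```

```bash
python3 -c "
from h import *
s=observe();g=get_calibration('wrist');T=np.array(g['world_from_camera']);Rt=R.from_euler('xyz',s['tool_rot'])
print(g['camera_matrix'],[k for k in g]);print(Rt.inv().apply(T[:3,3]-s['tool_pos']));print((Rt.inv().as_matrix()@T[:3,:3]).round(3))
goal([.50,-.20,.24],1.53)
"
```

```text
[[309.70691629   0.         324.50459611]
 [  0.         309.70691629 197.48376211]
 [  0.           0.           1.        ]] ['camera_matrix', 'world_from_camera']
[ 0.07064028  0.00027059 -0.15736642]
[[-0.001  0.965  0.262]
 [ 1.     0.001 -0.001]
 [-0.001  0.262 -0.965]]
t 12.97 pos [ 0.7626 -0.041   0.1862] rpy [3.127 0.    1.53 ] -> shift [-169.6 -255.2  -57.5] roll 0.0
```

>>> step_arm:
  commands:
    - {"translation": [-4.5,-33.6,10.5],"roll": 0}
    - {"translation": [-4.5,-33.6,10.5],"roll": 0}
    - {"translation": [-4.5,-33.6,10.5],"roll": 0}
    - {"translation": [-4.5,-33.6,10.5],"roll": 0}
    - {"translation": [-4.5,-33.6,10.5],"roll": 0}
    - {"translation": [-4.5,-33.6,10.5],"roll": 0}
    - {"translation": [0,0,0],"roll": 0}
    - {"translation": [0,0,0],"roll": 0}
  fingers: 0.75

```text
time: 13.63
tool_pos: [0.564, -0.0608, 0.1196]
tool_rot: [3.124, 0.001, 1.529]
contact_force: [1.3, -0.3, -0.0]
opening: 0.0685
grip_force: 0.0
```

```bash
python3 -c "
from h import *
goal([.47,-.16,.18],1.53);g=get_calibration('wrist');np.save('w1.npy',g['world_from_camera'])
a=read_camera('wrist');cv2.imwrite('pics/w1.png',a[:,:,::-1])
"
```

```text
t 13.63 pos [ 0.564  -0.0608  0.1196] rpy [3.124e+00 1.000e-03 1.529e+00] -> shift [-103.1  -88.7  -61.9] roll -0.001
```

View pics/w1.png

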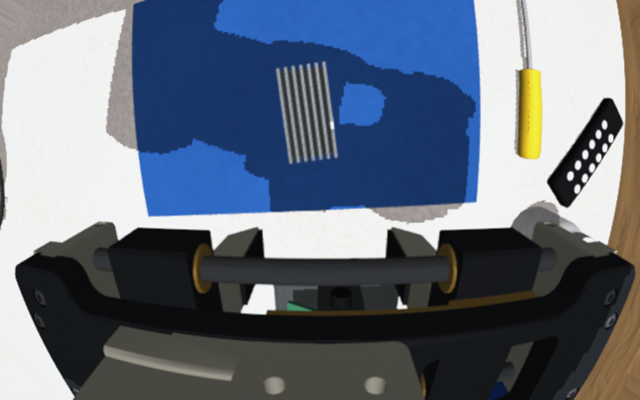

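The wrist view shows the heatsink at (307,112). The gripper hides the plate, so I'll measure the slope from the scene and top pictures instead.

```bash
python3 -c "
import cv2,numpy as np
a=cv2.imread('pics/scene.png')[180:250,175:285];b=cv2.imread('pics/top.png')[165:232,380:485]
f=lambda i:cv2.convertScaleAbs(cv2.resize(i,None,fx=7,fy=7,interpolation=cv2.INTER_NEAREST)[:, :770],alpha=1.3)
A=cv2.resize(a,(660,300) if 0 else (550,350),interpolation=cv2.INTER_NEAREST)
cv2.imwrite('pics/c3.png',cv2.resize(a,(770,490),interpolation=cv2.INTER_NEAREST))
"
```

```text
(no output)
```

View pics/c3.png

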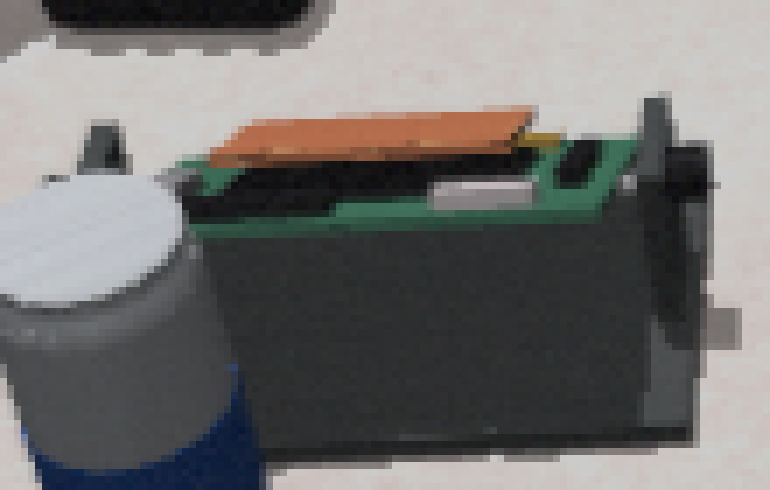

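```bash
cat > fit.py <<'E'
from h import *
from scipy.optimize import least_squares
def proj(cam,P):
    g=get_calibration(cam);K=np.array(g['camera_matrix']);T=np.array(g['world_from_camera'])
    p=(P-T[:3,3])@T[:3,:3];p=np.c_[p[:,0],-p[:,1],-p[:,2]];q=p@K.T;return q[:,:2]/q[:,2:]
def corners(v):
    M=R.from_euler('ZY',[v[3],-v[4]]).as_matrix()  # x axis up the slope
    L=np.array([[.028,.045,0],[.028,-.045,0],[-.028,-.045,0],[-.028,.045,0]])
    return v[:3]+L@M.T
top=np.array([(414.1,187.2),(456.3,187.2),(454.7,211.9),(411.9,210.9)])
sc=np.array([(248.7,201.2),(204.7,203.0),(210.0,197.4),(251.7,195.3)])
for w in [(1,1),(1,.0),(0,1)]:
    f=lambda v:np.r_[w[0]*(proj('top',corners(v))-top).ravel(),w[1]*(proj('scene',corners(v))-sc-v[5:7]).ravel(),v[5:7]*.5]
    r=least_squares(f,[.565,-.237,.07,0,.4,0,0]);v=r.x
    print(w,v[:3].round(4),'yaw,tilt deg',np.degrees(v[3:5]).round(2),'off',v[5:].round(2),'rms',np.sqrt((r.fun**2).mean()).round(2));print(r.fun.reshape(-1,2).round(1).tolist())
E
python3 fit.py
```

```text
(1, 1) [ 0.5631 -0.2365  0.0713] yaw,tilt deg [-1.87 25.65] off [-1.51 -1.02] rms 0.53
[[0.2, -0.0], [-0.2, 0.0], [-1.2, -0.5], [0.7, 0.4], [-0.9, -0.3], [0.0, 0.4], [0.8, -0.1], [-0.3, -0.2], [-0.8, -0.5]]
(1, 0.0) [ 0.5613 -0.2322  0.0886] yaw,tilt deg [-2.13 25.48] off [0. 0.] rms 0.27
[[-0.0, -0.3], [0.4, -0.1], [-0.7, -0.1], [0.3, 0.6], [-0.0, -0.0], [-0.0, -0.0], [-0.0, -0.0], [-0.0, -0.0], [0.0, 0.0]]
(0, 1) [ 0.58   -0.2295  0.0813] yaw,tilt deg [-1.58 26.4 ] off [ 0.15 -0.03] rms 0.21
[[-0.0, -0.0], [-0.0, -0.0], [-0.0, -0.0], [-0.0, -0.0], [-0.3, -0.4], [-0.3, 0.4], [0.5, 0.1], [0.2, -0.2], [0.1, -0.0]]
```

Run:
```python
from h import *
T=np.load('w1.npy');K=np.array(get_calibration('wrist')['camera_matrix'])
px=np.array([(276,67),(325,62),(338,157),(290,163)],float)
d=(px-K[:2,2])/K[0,0];t=np.linalg.norm(d,axis=1,keepdims=True);u=d/t
ray=np.c_[u[:,:1]*np.sin(t),-u[:,1:]*np.sin(t),-np.cos(t)]@T[:3,:3].T
P=T[:3,3]+ray*((.036-T[2,3])/ray[:,2])[:,None]
print(P.round(4).tolist(),P.mean(0).round(4))
e=P[0]-P[3]+P[1]-P[2];print('yaw long',np.degrees(np.arctan2(e[1],e[0])))
goal([.5545,.0126,.06],1.658)
```

```text
[[0.5333, 0.0498, 0.036], [0.5711, 0.0515, 0.036], [0.5781, -0.0234, 0.036], [0.5402, -0.0263, 0.036]] [0.5557 0.0129 0.036 ]
yaw long 95.27977660574564
t 13.68 pos [ 0.566  -0.061   0.1204] rpy [3.121e+00 1.000e-03 1.530e+00] -> shift [ 73.2 -15.8  60. ] roll -0.128
```

>>> step_arm:
  commands:
    - {"translation": [24.4,-5,0],"roll": 0}
    - {"translation": [24.4,-5,0],"roll": 0}
    - {"translation": [24.4,-5,0],"roll": 0}
    - {"translation": [0,0,30],"roll": -0.064}
    - {"translation": [0,0,30],"roll": -0.064}
    - {"translation": [0,0,25],"roll": 0}
    - {"translation": [0,0,20],"roll": 0}
    - {"translation": [0,0,7],"roll": 0}
    - {"translation": [0,0,0],"roll": 0}
    - {"translation": [0,0,0],"roll": 0}

```text
time: 14.52
tool_pos: [0.555, 0.0134, 0.0069]
tool_rot: [3.124, 0.003, 1.658]
contact_force: [-0.2, -0.3, -0.7]
opening: 0.0687
grip_force: 0.0
```

>>> step_arm:
  commands:
    - {"translation": [0,0,0],"roll": 0}
    - {"translation": [0,0,0],"roll": 0}
    - {"translation": [0,0,0],"roll": 0}
    - {"translation": [0,0,0],"roll": 0}
    - {"translation": [0,0,0],"roll": 0}
    - {"translation": [0,0,0],"roll": 0}
    - {"translation": [0,0,0],"roll": 0}
  fingers: 0
  grip_force: 30

```text
time: 15.1
tool_pos: [0.5531, 0.0135, 0.0065]
tool_rot: [3.126, 0.002, 1.658]
contact_force: [-0.6, -0.1, 5.8]
opening: 0.0375
grip_force: 29.9
```

```bash
python3 -c "
from h import *
goal([.78,-.028,.2],1.536)"
```

```text
t 15.1 pos [0.5531 0.0135 0.0065] rpy [3.126e+00 2.000e-03 1.658e+00] -> shift [ -61.6  225.5 -189.7] roll 0.122
```

>>> step_arm:
  commands:
    - {"translation": [0,0,-35],"roll": 0}
    - {"translation": [0,0,-40],"roll": 0}
    - {"translation": [0,0,-40],"roll": 0}
    - {"translation": [0,0,-40],"roll": 0}
    - {"translation": [0,0,-38],"roll": 0}
    - {"translation": [-8.8,32.2,0],"roll": 0}
    - {"translation": [-8.8,32.2,0],"roll": 0}
    - {"translation": [-8.8,32.2,0],"roll": 0}
    - {"translation": [-8.8,32.2,0],"roll": 0}
    - {"translation": [-8.8,32.2,0],"roll": 0}
    - {"translation": [-8.8,32.2,0],"roll": 0}
    - {"translation": [-8.8,32.2,0],"roll": 0}
    - {"translation": [0,0,0],"roll": 0.122}
    - {"translation": [0,20,0],"roll": 0}
    - {"translation": [0,15,0],"roll": 0}
    - {"translation": [0,10,0],"roll": 0}
    - {"translation": [0,8,0],"roll": 0}
    - {"translation": [0,5,0],"roll": 0}
    - {"translation": [0,3,0],"roll": 0}

```text
time: 16.68
tool_pos: [0.8406, -0.0301, 0.2011]
tool_rot: [3.129, 0.0, 1.536]
contact_force: [0.4, 0.0, -1.7]
opening: 0.038
grip_force: 29.9
```

>>> step_arm:
  commands:
    - {"translation": [0,3,0],"roll": 0}
    - {"translation": [0,5,0],"roll": 0}
    - {"translation": [0,10,0],"roll": 0}
    - {"translation": [0,10,0],"roll": 0}
    - {"translation": [0,10,0],"roll": 0}

```text
time: 17.1
tool_pos: [0.8525, -0.0305, 0.195]
tool_rot: [3.102, 0.0, 1.536]
contact_force: [-0.6, -0.4, -1.5]
opening: 0.0379
grip_force: 29.9
```

```bash
python3 -c "
from h import *
s=observe();goal([.78,-.028,.2],1.536);print(s['qpos'].round(3),s['contact_force'].round(1),s['opening'])"
```

```text
t 17.1 pos [ 0.8525 -0.0305  0.195 ] rpy [3.102 0.    1.536] -> shift [  0.  -72.3  -7.8] roll 0.0
[-0.127  1.169  0.037  0.003  1.896 -0.091] [-0.6 -0.4 -1.5] 0.037872341043746253
```

>>> step_arm:
  commands:
    - {"translation": [0,15,0],"roll": 0}
    - {"translation": [0,20,0],"roll": 0}
    - {"translation": [0,25,0],"roll": 0}
    - {"translation": [0,25,0],"roll": 0}
    - {"translation": [0,25,0],"roll": 0}
    - {"translation": [0,25,0],"roll": 0}

```text
time: 17.6
tool_pos: [0.888, -0.0316, 0.1711]
tool_rot: [3.017, 0.0, 1.536]
contact_force: [-0.0, 0.9, -0.8]
opening: 0.0382
grip_force: 29.9
```

```bash
python3 -c "
from h import *
s=observe();goal([.78,-.028,.2],1.536);print(s['qpos'].round(3),s['contact_force'].round(1),s['opening'])"
```

```text
t 17.6 pos [ 0.888  -0.0316  0.1711] rpy [3.017 0.    1.536] -> shift [-1.000e-01 -1.036e+02 -4.210e+01] roll 0.0
[-0.126  1.2    0.037  0.011  1.781 -0.088] [-0.   0.9 -0.8] 0.03818947876579756
```

>>> step_arm:
  commands:
    - {"translation": [0,28,-6],"roll": 0}
    - {"translation": [0,28,-6],"roll": 0}
    - {"translation": [0,28,-6],"roll": 0}
    - {"translation": [0,28,-6],"roll": 0}
    - {"translation": [0,28,-6],"roll": 0}
    - {"translation": [0,28,-6],"roll": 0}
    - {"translation": [0,28,-6],"roll": 0}
    - {"translation": [0,28,-6],"roll": 0}

```text
time: 18.27
tool_pos: [0.9273, -0.0328, 0.2057]
tool_rot: [2.865, 0.001, 1.536]
contact_force: [-0.4, -0.1, -1.0]
opening: 0.0378
grip_force: 29.9
```

```bash
python3 -c "
from h import *
s=observe();goal([.78,-.028,.2],1.536);print(s['qpos'].round(3),s['contact_force'].round(1),s['opening'])"
```

```text
t 18.27 pos [ 0.9273 -0.0328  0.2057] rpy [2.865e+00 1.000e-03 1.536e+00] -> shift [  -0.3 -143.3  -34.8] roll 0.0
[-0.126  1.17   0.037  0.024  1.659 -0.086] [-0.4 -0.1 -1. ] 0.03783631807137045
```

>>> step_arm:
  commands:
    - {"translation": [0,28,0],"roll": 0}
    - {"translation": [0,28,0],"roll": 0}
    - {"translation": [0,28,0],"roll": 0}
    - {"translation": [0,28,0],"roll": 0}
    - {"translation": [0,28,0],"roll": 0}
    - {"translation": [0,28,0],"roll": 0}
    - {"translation": [0,28,0],"roll": 0}

```text
time: 18.85
tool_pos: [0.9664, -0.034, 0.2186]
tool_rot: [2.735, 0.001, 1.536]
contact_force: [-0.1, -0.6, -1.2]
opening: 0.038
grip_force: 29.9
```

```bash
python3 -c "
from h import *
s=observe();goal([.78,-.028,.2],1.536);print(s['qpos'].round(3),s['contact_force'].round(1),s['opening'])"
```

```text
t 18.85 pos [ 0.9664 -0.034   0.2186] rpy [2.735e+00 1.000e-03 1.536e+00] -> shift [  -0.4 -178.6  -56.6] roll 0.0
[-0.126  1.171  0.037  0.036  1.528 -0.086] [-0.1 -0.6 -1.2] 0.03802550713310943
```

>>> step_arm:
  commands:
    - {"translation": [0,28,0],"roll": 0}
    - {"translation": [0,28,0],"roll": 0}
    - {"translation": [0,10,0],"roll": 0}
    - {"translation": [0,-10,0],"roll": 0}
    - {"translation": [0,-20,0],"roll": 0}
    - {"translation": [0,-30,0],"roll": 0}
    - {"translation": [0,-30,0],"roll": 0}
    - {"translation": [0,-30,0],"roll": 0}

```text
time: 19.52
tool_pos: [0.8751, -0.0309, 0.1803]
tool_rot: [2.692, 0.001, 1.536]
contact_force: [0.6, -0.0, -2.0]
opening: 0.0382
grip_force: 29.9
```

```bash
python3 -c "
from h import *
s=observe();print(s['qpos'].round(3))
goal([.50,-.10,.22],1.536)
M=R.from_euler('xyz',s['tool_rot']).as_matrix();print(M.round(3).tolist())"
```

```text
[-0.139  0.808  0.922  0.054  0.965 -0.125]
t 19.52 pos [ 0.8751 -0.0309  0.1803] rpy [2.692e+00 1.000e-03 1.536e+00] -> shift [ -82.1 -318.2 -197.7] roll 0.0
[[0.035, 0.9, 0.435], [0.999, -0.031, -0.016], [-0.001, 0.435, -0.9]]
```

>>> step_arm:
  commands:
    - {"translation": [-7.5,-29,-18],"roll": 0}
    - {"translation": [-7.5,-29,-18],"roll": 0}
    - {"translation": [-7.5,-29,-18],"roll": 0}
    - {"translation": [-7.5,-29,-18],"roll": 0}
    - {"translation": [-7.5,-29,-18],"roll": 0}
    - {"translation": [-7.5,-29,-18],"roll": 0}
    - {"translation": [-7.5,-29,-18],"roll": 0}
    - {"translation": [-7.5,-29,-18],"roll": 0}
    - {"translation": [-7.5,-29,-18],"roll": 0}
    - {"translation": [-7.5,-29,-18],"roll": 0}
    - {"translation": [-7.5,-29,-18],"roll": 0}
    - {"translation": [0,0,0],"roll": 0}

```text
time: 20.52
tool_pos: [0.4961, -0.1003, 0.2205]
tool_rot: [2.694, 0.001, 1.536]
contact_force: [0.4, 0.6, -1.5]
opening: 0.0376
grip_force: 29.9
```

```bash
python3 -c "
from h import *
s=observe();print(s['qpos'].round(3))
goal([.525,-.235,.153],1.536)"
```

```text
[-0.467  0.099  1.961  0.287  0.691 -0.617]
t 20.52 pos [ 0.4961 -0.1003  0.2205] rpy [2.694e+00 1.000e-03 1.536e+00] -> shift [-133.6    1.    75.5] roll -0.0
```

>>> step_arm:
  commands:
    - {"translation": [-33.4,0.3,0],"roll": 0}
    - {"translation": [-33.4,0.3,0],"roll": 0}
    - {"translation": [-33.4,0.2,0],"roll": 0}
    - {"translation": [-33.4,0.2,0],"roll": 0}
    - {"translation": [0,0,25],"roll": 0}
    - {"translation": [0,0,25],"roll": 0}
    - {"translation": [0,0,25],"roll": 0}
    - {"translation": [0,0,0],"roll": 0}
    - {"translation": [0,0,0],"roll": 0}

```text
time: 21.27
tool_pos: [0.5295, -0.2349, 0.1525]
tool_rot: [2.694, -0.0, 1.537]
contact_force: [0.3, 0.0, -1.5]
opening: 0.0379
grip_force: 29.9
```

Run:
```python
from h import *
goal([.5615,-.2365,.077],1.536)
w=read_camera('wrist');b=read_camera('scene');t=read_camera('top')
for n,i in dict(w2=w,scene2=b,top2b=t).items(): cv2.imwrite(f'pics/{n}.png',i[:,:,::-1])
z=lambda i,r,c,s:cv2.resize(i[r[0]:r[1],c[0]:c[1],::-1],s,interpolation=cv2.INTER_CUBIC)
A=z(b,(140,250),(165,295),(390,330));B=z(t,(150,260),(375,505),(390,330));C=cv2.resize(w[:,:,::-1],(400,250))
D=z(t,(140,330),(120,250),(190,250))
o=np.zeros((590,790,3),np.uint8);o[:330,:390]=A;o[:330,400:790]=B;o[335:585,:400]=C;o[335:585,410:600]=D
cv2.imwrite('pics/m1.png',o)
```

```text
t 21.27 pos [ 0.5295 -0.2349  0.1525] rpy [ 2.694 -0.     1.537] -> shift [-0.5 -3.8 81.9] roll 0.001
```

View pics/m1.png

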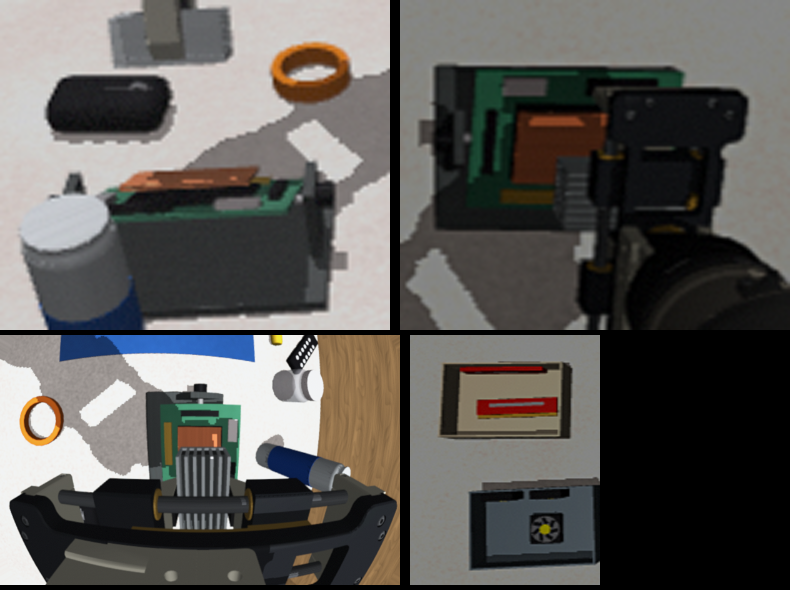

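Run:
```python
from h import *
s=observe();g=get_calibration('wrist');K=np.array(g['camera_matrix']);T=np.array(g['world_from_camera'])
Rt=R.from_euler('xyz',s['tool_rot']);C=Rt.inv().apply(T[:3,3]-s['tool_pos']);M=Rt.inv().as_matrix()@T[:3,:3]
a=cv2.imread('pics/w2.png').astype(int);b,gg,r=a[...,0],a[...,1],a[...,2]
m=(r>1.6*gg)&(gg>1.1*b)&(r>60);k=np.zeros_like(m);k[140:185,270:370]=m[140:185,270:370]
n,l,st,ce=cv2.connectedComponentsWithStats(k.astype(np.uint8));i=1+np.argmax(st[1:,4]);print(st[i])
for row in range(st[i][1],st[i][1]+st[i][3],4):
    c=np.nonzero(l[row]==i)[0];print(row,c.min(),c.max())
def tool(px,d):
    v=(np.array(px,float)-K[:2,2])/K[0,0];t=np.linalg.norm(v);u=v/t
    ray=M@np.array([u[0]*np.sin(t),-u[1]*np.sin(t),-np.cos(t)]);return C+ray*(d-C[2])/ray[2]
np.savez('t.npz',C=C,M=M,K=K)
c=np.nonzero(l[st[i][1]+3]==i)[0];mid=[st[i][1]+12]
c2=np.nonzero(l[mid[0]]==i)[0]
for d in (.080,.086,.092):
    print(d,'top edge x',tool((c.mean(),st[i][1]-.5),d).round(4),'L',tool((c2.min()-.5,mid[0]),d).round(4),'R',tool((c2.max()+.5,mid[0]),d).round(4))
cv2.imwrite('pics/w2c.png',cv2.resize(cv2.imread('pics/w2.png')[130:200,260:380],(720,420),interpolation=cv2.INTER_NEAREST))
```

```text
[ 285  146   70   37 2080]
146 286 306
150 285 353
154 285 353
158 285 353
162 285 353
166 285 353
170 285 353
174 285 353
178 286 348
182 286 286
0.08 top edge x [ 0.0474 -0.0036  0.08  ] L [ 0.0379 -0.0308  0.08  ] R [0.0377 0.0227 0.08  ]
0.086 top edge x [ 0.0468 -0.0036  0.086 ] L [ 0.037  -0.0315  0.086 ] R [0.0369 0.0233 0.086 ]
0.092 top edge x [ 0.0462 -0.0037  0.092 ] L [ 0.0362 -0.0323  0.092 ] R [0.0361 0.0239 0.092 ]
```

View pics/w2c.png

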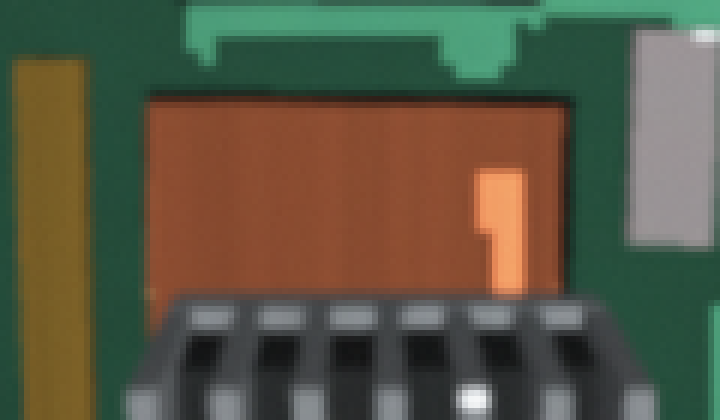

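>>> step_arm:
  commands:
    - {"translation": [2,-4,10],"roll": 0}
    - {"translation": [0,0,20],"roll": 0}
    - {"translation": [0,0,20],"roll": 0}
    - {"translation": [0,0,14],"roll": 0}
    - {"translation": [0,0,6],"roll": 0}
    - {"translation": [0,0,2],"roll": 0}
    - {"translation": [0,0,0],"roll": 0}
    - {"translation": [0,0,0],"roll": 0}

```text
time: 22.08
tool_pos: [0.5575, -0.2346, 0.0877]
tool_rot: [2.692, 0.002, 1.536]
contact_force: [-0.9, -0.3, -0.9]
opening: 0.0377
grip_force: 29.9
```

Run:
```python
from h import *
goal([.5615,-.2365,.077],1.536);s=observe();print(s['contact_force'],s['torque'])
b=read_camera('scene');w=read_camera('wrist')
A=cv2.resize(b[165:235,185:285,::-1],(600,420),interpolation=cv2.INTER_NEAREST)
cv2.imwrite('pics/m2.png',A)
```

```text
t 22.08 pos [ 0.5575 -0.2346  0.0877] rpy [2.692e+00 2.000e-03 1.536e+00] -> shift [-1.8 -1.  11.4] roll 0.0
[-0.93601998 -0.28677638 -0.93084293] [-0.02929124  0.25604874  0.0425967 ]
```

View pics/m2.png

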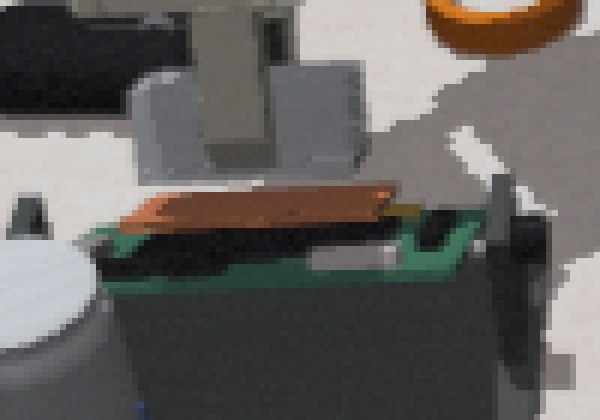

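>>> step_arm:
  commands:
    - {"translation": [1,0,3],"roll": 0}
    - {"translation": [0,0,3],"roll": 0}
    - {"translation": [0,0,2],"roll": 0}
    - {"translation": [0,0,1],"roll": 0}
    - {"translation": [0,0,0],"roll": 0}
    - {"translation": [0,0,0],"roll": 0}

```text
time: 22.68
tool_pos: [0.5612, -0.2333, 0.0781]
tool_rot: [2.693, 0.0, 1.536]
contact_force: [-0.6, 0.2, -1.7]
opening: 0.0384
grip_force: 29.9
```

>>> step_arm:
  commands:
    - {"translation": [0,0,1],"roll": 0}
    - {"translation": [0,0,1],"roll": 0}
    - {"translation": [0,0,0],"roll": 0}
    - {"translation": [0,0,0],"roll": 0}

```text
time: 23.02
tool_pos: [0.5622, -0.2335, 0.0767]
tool_rot: [2.693, 0.001, 1.536]
contact_force: [0.2, 1.0, -0.2]
opening: 0.038
grip_force: 29.9
```

>>> step_arm:
  commands:
    - {"translation": [0,0,1],"roll": 0}
    - {"translation": [0,0,1],"roll": 0}
    - {"translation": [0,0,0],"roll": 0}
    - {"translation": [0,0,0],"roll": 0}

```text
time: 23.35
tool_pos: [0.5631, -0.2335, 0.0749]
tool_rot: [2.693, 0.001, 1.536]
contact_force: [-2.0, 0.5, 3.0]
opening: 0.0381
grip_force: 29.9
```

>>> step_arm:
  commands:
    - {"translation": [0,0,1],"roll": 0}
    - {"translation": [0,0,0.5],"roll": 0}
    - {"translation": [0,0,0],"roll": 0}
    - {"translation": [0,0,0],"roll": 0}
    - {"translation": [0,0,0],"roll": 0}

```text
time: 23.77
tool_pos: [0.5638, -0.2335, 0.0736]
tool_rot: [2.693, 0.001, 1.536]
contact_force: [-2.1, 2.0, 5.2]
opening: 0.0383
grip_force: 29.9
```

Run:
```python
from h import *
n=np.array([-.435,.016,.9])
F=[];Q=[]
for i in range(3):
    b=read_camera('scene');s=observe();F.append(s['contact_force']@n);Q.append(s['torque'])
print(np.round(F,2),np.mean(Q,0).round(3),s['tool_pos'],s['tool_rot'])
t=read_camera('top');w=read_camera('wrist')
A=cv2.resize(b[165:235,185:285,::-1],(500,350),interpolation=cv2.INTER_NEAREST)
B=cv2.resize(w[120:220,240:400,::-1],(500,240) if 0 else (400,250),interpolation=cv2.INTER_CUBIC)
o=np.zeros((600,500,3),np.uint8);o[:350]=A;o[350:,:400]=B;cv2.imwrite('pics/m3.png',o)
for nn in ['fan_mid','module_mid']: print(nn,[(np.round(d['at'],3).tolist(),round(d['confidence'],2)) for d in search_frame('top',nn)[:2]])
```

```text
[5.13 4.81 4.96] [0.062 0.002 0.08 ] [ 0.56374409 -0.23351464  0.07358065] [2.69268506e+00 8.01781507e-04 1.53630600e+00]
fan_mid [([0.382, 0.268, 0.019], 0.89)]
module_mid []
```

View pics/m3.png

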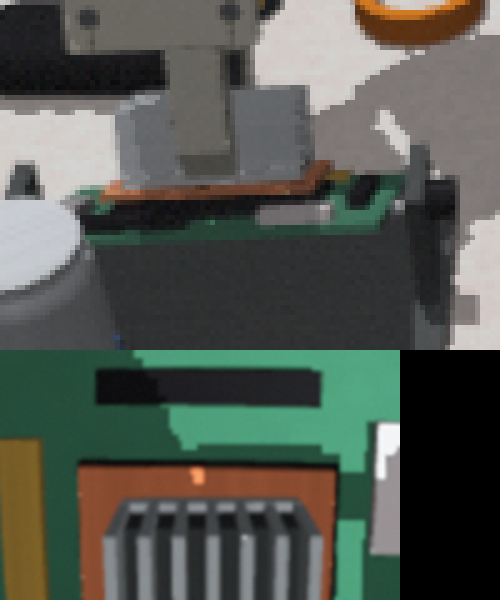

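>>> step_arm:
  commands:
    - {"translation": [0,0,0.5],"roll": 0}
    - {"translation": [0,0,0],"roll": 0}
    - {"translation": [0,0,0],"roll": 0}
    - {"translation": [0,0,0],"roll": 0}
    - {"translation": [0,0,0],"roll": 0}
    - {"translation": [0,0,0],"roll": 0}
  grip_force: 13

```text
time: 24.62
tool_pos: [0.5639, -0.2336, 0.0731]
tool_rot: [2.693, 0.001, 1.536]
contact_force: [-1.6, 1.5, 5.0]
opening: 0.0383
grip_force: 13.0
```

Run:
```python
from h import *
n=np.array([-.435,.016,.9]);F=[];Q=[]
for i in range(4):
    read_camera('top');s=observe();F.append(s['contact_force']@n);Q.append(s['torque'])
print(np.round(F,2),np.mean(Q,0).round(3),s['tool_pos'],s['tool_rot'],s['opening'],s['grip_force'],np.abs(s['qvel']).max())
for nn in ['module_mid','heatsink_mid']: print(nn,[(np.round(d['at'],3).tolist(),round(d['confidence'],2)) for d in search_frame('top',nn)[:2]])
```

```text
[5.16 5.13 4.73 4.87] [ 0.106 -0.158  0.045] [ 0.56393704 -0.23358215  0.0730775 ] [2.69273060e+00 8.72813473e-04 1.53624321e+00] 0.037842479954333735 12.999353036284447 0.0009377312502243571
module_mid [([0.595, 0.321, 0.009], 0.98)]
heatsink_mid [([0.555, -0.201, 0.095], 0.81)]
```

```bash
python3 -c "
from cell import *
print(hand_in())"
```

```text
the job is handed in; nothing more can be done
None
```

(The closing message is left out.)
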